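Set the dust shutter to the red stud and start the extractor

ROBOT

A 7-joint arm with a two-finger parallel gripper is mounted at the origin on the work surface. World frame = base frame: x ahead of the robot, y to its left, z up, the work surface at z = 0. Lengths are in m, angles in rad, forces in N, time in s.
With the tool pointing down it reaches from about 0.4 to 0.9 m from the base axis. Payload 5.6 kg.
Tool frame: the origin (TCP) lies at the very end of the fingers, on their centre line; the grasp point (between the pads) lies 19 mm behind it (robot.grasp_offset is the distance from the TCP to the grasp point, in m); x points along the fingers, y is the direction in which the jaws open and shut, and the axes are right-handed (so a half turn about x gives the same grasp; the last joint's range is limited). The gripper opens to 92 mm and grips with 3 to 60 N. Pads are 20 mm wide; open, the fingers measure 128 mm over their backs; the gripper's body (75 mm by 189 mm) begins 69 mm behind the grasp point.
Start: joints at [1.08, 0.468, -0.012, 1.603, 0.006, 1.071, -0.056], TCP at [0.281, -0.586, 0.215] pointing down, gripper open.
Joint ranges: [-2.53, 2.53], [-0.31, 2.02], [-1.57, 1.55], [0.28, 2.44], [-1.29, 4.43], [0.15, 1.84], [-2.92, 2.92]. Speed limits (rad/s): [2.57, 2.57, 3.14, 3.14, 3.14, 3.14, 3.14].

INTERFACE

Orientations are given as a unit quaternion [w, x, y, z].
In Python, from rig import robot gives the robot as it stands.
- The arm moves only by the tool drive_tool, never from a script. Its argument "series" is a list of rows, each a list of 7 numbers: the shift along the tool's x, y, z in mm, then the turn, a rotation vector about the tool's x, y, z in rad, then the finger opening in mm, from 0 to 91.9. A call has 1 to 8 rows; each row is the pose to reach, as a shift and turn from the pose commanded when the call began, along the tool's axes at that moment; what a row does not reach only later rows make up. A row lasts 1/12 s, in which the tool goes at most 41.7 mm and 7.16 degrees, less where a joint would pass 70% of its speed; a pose out of reach is approached as far as the arm can. A call with a gripper value outside its range is refused whole. The fingers move at their own pace and stop on an object; "squeeze" is the grip in N (left out, the last holds). Time passes only in rows, so rows that repeat a pose let the fingers close. It gives the time, the measured TCP pose, the force and the opening at its end, in the units of the state.
- robot.state(): the state, without advancing time (a new reading comes with each control period).
- robot.capture(name): name is "scene" or "top"; returns (picture, depth): 420x560x3 uint8, red, green, blue; 420x560 float32, m along the optical axis (not along the pixel's ray), 0 where there is no reading.
- robot.camera_params(name): a dict with "mtx" (3x3 intrinsics, pixels), "pose" (4x4, takes a point from camera to world coordinates). Camera axes: x right, y down, z forward; pixel columns grow to the right and rows downward; lengths in m; the calibration is good to about 2 mm. A picture is of the moment at which its call begins. camera_params takes no time and is no camera call.
- robot.sign_off(): hands the job in, once; it reports no verdict.
The state is a dict: "time_s": time; "q": joint angles; "dq": joint speeds; "joint_torque": joint torques, N m; "ee_pos": TCP position; "ee_rot": TCP orientation; "contact_force": force on the tool from outside, world axes, zero at the start; "torque": the same for the moment, N m; "grip_width": finger opening in m.
Only numpy, scipy, OpenCV 4.12 (cv2) and the standard library are available. Lean on these libraries where they do the work, as an engineer would, in place of code of your own. Each camera call takes 0.05 s, during which the arm holds its last target. There are 200 camera calls.

TASK

Without gripping anything, gently push the shutter lever on top of the green dust extractor around its arc until its pointer aims at the middle of the red stud, then press the green start button fully down and let it come back up. Leave the lever pointing at the red stud and do not disturb the spool, polish tin, glue bottle or hammer.

Things in the scene. Friction and masses are not known exactly. Their poses are not given: they have to be found in the camera images.
- extractor: Fixed green steel bench dust extractor, 330 (x) x 260 (y) x 75 mm tall. Origin at the centre of its underside; its own -x side is the front, where the lever and studs are. Flat top deck at 75 mm, all of it free except the things listed. The ring's axis is its own vertical z through the origin. It stands upright at any yaw up to about 30 degrees.
- shutter (a joint): Angle of the aluminium shutter ring (150 mm diameter, top 12 mm above the deck) with its lever, in rad, counter-clockwise positive seen from above, range -0.75 to 0.75 with hard stops. At 0 the lever points along the extractor's own -x; at angle q it points along extractor direction (-cos q, -sin q). It turns stiffly (about 0.35 N m, some 3.5 N at the post), has no spring and stays where it is left.
- lever_post (a point): Centre of the flat top of the upright black post on the lever: a round post 18 mm in diameter and 42 mm tall, 105 mm from the ring's axis; its top is 130 mm above the table. It stands on the lever's flat steel arm (16 mm wide, arm top 88 mm above the table). Push the post sideways. The point's x axis points from the lever to the ring's axis.
- pointer_tip (a point): Outer end of the lever's narrow white pointer (6 mm wide), 130 mm from the ring's axis, 84 mm above the table. A white line along the arm shows its aim: straight out from the ring's axis through post and pointer.
- stud_red: Red round stud fixed on the front edge of the deck, 14 mm in diameter, 5 mm high; origin at the centre of its underside. Always 145 mm in front of the ring's axis (extractor -x) and 50 to 88 mm to one side or the other: the setting wanted.
- stud_blue: Blue stud, same size, on the other side of the front edge: another setting, not wanted.
- start (a joint): Travel of the green push button in m: 0 up, 0.006 fully down; a spring pushes it back up, about 5 N at full travel. Pressed counts from 0.0045.
- start_top (a point): Centre of the top of the green start button (28 mm diameter, in a black housing) on the deck beside the ring at extractor x +35, y -105 mm. Press straight down.
- spool: Loose thread spool, 38 mm diameter, 50 mm tall, standing on one rear corner of the deck; origin at the centre of its underside. Leave alone.
- polish_tin: Loose round polish tin, 62 mm diameter, 27 mm tall, on the other rear corner of the deck; origin at the centre of its underside. Leave alone.
- glue: Loose yellow glue bottle, 60 mm diameter, 140 mm tall, standing on the table beside the extractor; origin at the centre of its underside. Leave alone.
- hammer: Loose hammer, 240 mm long, lying on the table at the extractor's other side. Leave alone.

How it is judged:
On the way, in this order (a step that is already met when the one before it is completed fails the run):
1. the lever points at the red stud and has come to rest (y of stud_red in the frame of lever_post between -0.005 and 0.005 m and velocity of joint shutter between -0.05 and 0.05 rad/s), for 0.2 s.
2. the start button is pressed down with the lever set (value of joint start above 0.0045 m and y of stud_red in the frame of lever_post between -0.005 and 0.005 m), for 0.03 s.
At the end, for the whole second after the job is handed in: The straight line of the lever passes within 5 mm of the red stud's centre and the lever is at rest, the start button has been pressed after that and is up again, and spool, tin, bottle and hammer are within 15 mm of where they stood (all of step 1 and value of joint start below 0.002 m and distance of each of spool, polish_tin, glue, hammer from where it was at the start of the episode below 0.015 m); the robot touches nothing.
It fails at once if the spool, polish tin, glue bottle or hammer is moved more than 15 mm (distance of any of spool, polish_tin, glue, hammer from where it was at the start of the episode above 0.015 m).
It fails at once if the lever is gripped or rammed (more than 35 N between fingers and lever) (contact force between the fingers and shutter above 35 N).
It also fails if it takes over 48 s, if anything falls off the work surface, if the arm or the gripper's body presses on something with over 40 N, if the wrist force passes 120 N, or if a joint passes its speed limit or range.

## Working session

There is one attempt and no reset: what is moved stays moved. The work goes in short steps, Python scripts to look and compute and a tool call to move; the robot and the scene stay as the last step left them, time stands still between calls to the robot, and variables do not carry over. Pictures are saved under pics/ and viewed, about 8 in all and at most 12, crops included, and the job is handed in when it is done.

Besides the shell and the picture viewer there is one more tool, called after "Request:" as name([rows], argument=value, ...), one row to a line, values as JSON. drive_tool: Moves the arm, as the interface text tells. Its arguments: {"type":"object","properties":{"series":{"type":"array"},"squeeze":{"type":"number"}},"required":["series"]}

```bash
mkdir -p pics
cat > h.py <<'E'
import numpy as np,cv2
from rig import robot
from scipy.spatial.transform import Rotation as R
def snap(n,f):
    p,d=robot.capture(n); cv2.imwrite(f'pics/{f}.png',p[:,:,::-1]); np.save(f'pics/{f}.npy',d); return p,d
def onz(n,u,v,z):
    c=robot.camera_params(n);T=np.array(c['pose']);r=T[:3,:3]@np.linalg.solve(np.array(c['mtx']),[u,v,1]);o=T[:3,3]
    return o+r*(z-o[2])/r[2]
def proj(n,P):
    c=robot.camera_params(n);T=np.array(c['pose']);q=T[:3,:3].T@(np.array(P)-T[:3,3]);w=np.array(c['mtx'])@q;return w[:2]/w[2]
E
python3 - <<'E'
from h import *
snap('top','top0');snap('scene','sc0')
a=cv2.imread('pics/top0.png');b=cv2.imread('pics/sc0.png')
cv2.imwrite('pics/both.png',cv2.resize(np.hstack([a,b]),(800,300)))
s=robot.state();print(s)
for n in('top','scene'):print(robot.camera_params(n))
E
```

```text
{'time_s': 0.1, 'q': array([ 1.07996612,  0.4682822 , -0.01159407,  1.60347392,  0.00599626,
        1.07138889, -0.05629188]), 'dq': array([ 2.43587745e-03, -5.67989970e-04, -1.45555003e-03, -3.03050619e-03,
        6.62432217e-04, -8.48138203e-05,  1.01180159e-03]), 'joint_torque': array([ 3.42406856e-04, -5.21649420e+01, -1.26687193e-02, -2.44367552e+01,
       -5.67839015e-02,  1.40376177e-02,  7.83292126e-05]), 'ee_pos': array([ 0.28118092, -0.58549037,  0.21376393]), 'ee_rot': array([-0.15647615, -0.68930185, -0.15750234,  0.6896167 ]), 'contact_force': array([-0.27470355, -0.32729108, -0.64228093]), 'torque': array([ 0.00547922, -0.00511639,  0.0242149 ]), 'grip_width': 0.09207340391711681}
{'mtx': array([[397.0345602 ,   0.        , 283.5772818 ],
       [  0.        , 397.0345602 , 208.41626138],
       [  0.        ,   0.        ,   1.        ]]), 'pose': array([[-0.02587772, -0.98544145,  0.16803418,  0.44373067],
       [-0.99917025,  0.03078523,  0.02666596,  0.02880073],
       [-0.03145071, -0.1672047 , -0.98542044,  0.83215091],
       [ 0.        ,  0.        ,  0.        ,  1.        ]])}
{'mtx': array([[465.9456833 ,   0.        , 283.21714842],
       [  0.        , 465.9456833 , 203.42039473],
       [  0.        ,   0.        ,   1.        ]]), 'pose': array([[-0.48763501,  0.61933445, -0.61533482,  1.25501492],
       [ 0.87300507,  0.33895178, -0.35067627,  0.43832223],
       [-0.00861706, -0.70819244, -0.70596686,  0.88153796],
       [ 0.        ,  0.        ,  0.        ,  1.        ]])}
```

View pics/top0.png

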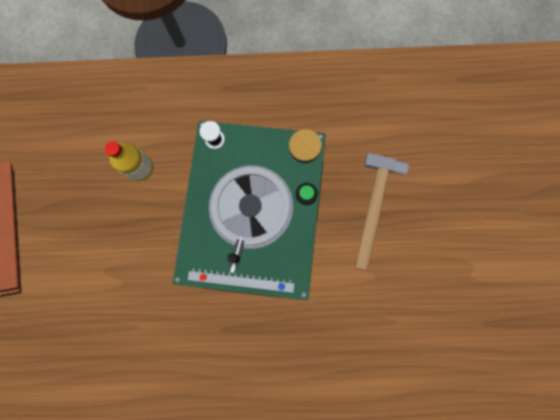

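View pics/sc0.png

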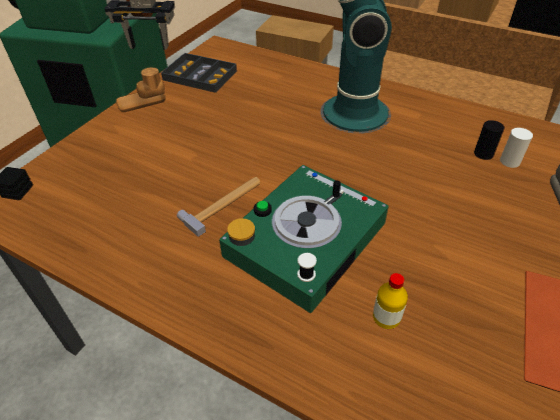

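The top view shows the ring near (250,205), the lever post at (234,258), the red stud at (203,277), the blue stud at (281,287) and the button at (306,193). The glue bottle is at (130,160) and the hammer at (380,210), both clear of the front. Next I'll enlarge the front part.

Run:
```python
from h import *
a=cv2.imread('pics/top0.png')
cv2.imwrite('pics/c1.png',cv2.resize(a[180:305,170:330],None,fx=5,fy=4.8,interpolation=cv2.INTER_CUBIC)) 
hsv=cv2.cvtColor(a,cv2.COLOR_BGR2HSV).astype(int);H,S,V=hsv[...,0],hsv[...,1],hsv[...,2]
def cen(m,x0,x1,y0,y1):
    w=np.zeros_like(m);w[y0:y1,x0:x1]=1;v,u=np.nonzero(m&w);return u.mean(),v.mean(),len(u)
M={'red':(((H<8)|(H>172))&(S>150)&(V>90),190,215,265,290,.080),'blue':((H>105)&(H<130)&(S>130)&(V>80),270,295,275,300,.080),
'btn':((H>45)&(H<75)&(S>150)&(V>130),290,320,180,210,None)}
for k,(m,*b,z) in M.items():
    c=cen(m,*b);print(k,c, onz('top',c[0],c[1],z or .095))
d=np.load('pics/top0.npy')
T=np.array(robot.camera_params('top')['pose']);K=np.array(robot.camera_params('top')['mtx'])
for u,v in((306,193),(234,258),(250,205),(230,225),(225,160)):
    P=T@np.r_[d[v,u]*np.linalg.solve(K,[u,v,1]),1];print(u,v,P[:3])
m=((H>65)&(H<90)&(S>90)&(V>40)).astype(np.uint8);m[:,:165]=0;m[:110]=0;m[305:]=0;m[:,335:]=0
cs=max(cv2.findContours(m,0,2)[0],key=cv2.contourArea);r=cv2.minAreaRect(cs);print(r)
for c in cv2.boxPoints(r):print(c,onz('top',*c,.075))
```

```text
red (np.float64(202.33333333333334), np.float64(276.875), 24) [0.44627903 0.20525369 0.08      ]
blue (np.float64(281.0), np.float64(286.5), 26) [0.42481644 0.05776556 0.08      ]
btn (np.float64(306.2708333333333), np.float64(192.0), 144) [0.59961242 0.00495069 0.095     ]
306 193 [0.59703567 0.00563089 0.09816411]
234 258 [0.47745903 0.13745986 0.13070819]
250 205 [0.57892464 0.11270113 0.08974774]
230 225 [0.5431006  0.15288117 0.0789334 ]
225 160 [0.67343331 0.16277866 0.07671244]
((249.567138671875, 209.0846710205078), (133.49888610839844, 164.86769104003906), 6.581944942474365)
[173.80873 283.3241 ] [0.43567088 0.26062762 0.075     ]
[192.70656 119.54306] [0.76125664 0.22876004 0.075     ]
[325.32556 134.84525] [ 0.71877847 -0.03768631  0.075     ]
[306.42773 298.62628] [0.40137126 0.01119106 0.075     ]
```

View pics/c1.png

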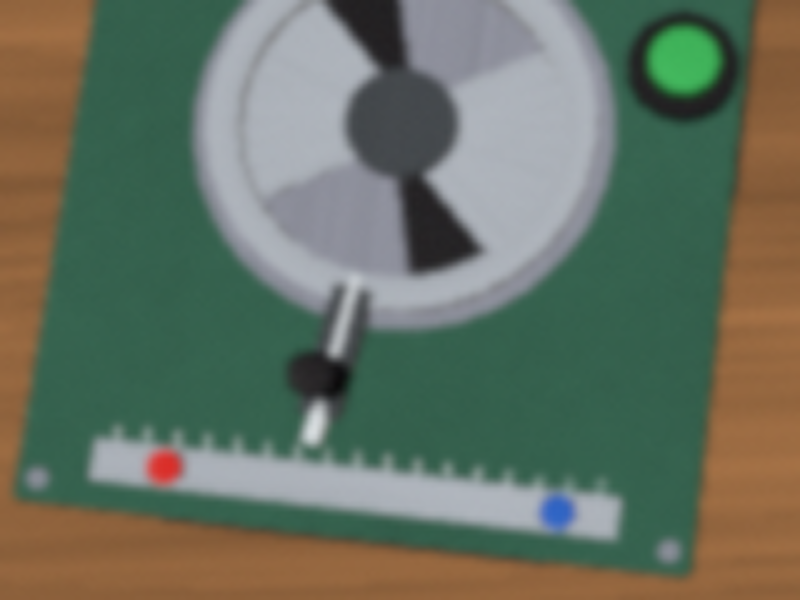

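```bash
cat >> h.py <<'E'
from scipy.optimize import least_squares
cr=lambda u,v:((u+.5)/5-.5+170,(v+.5)/4.8-.5+180)
E
python3 - <<'E'
from h import *
red=onz('top',202.33,276.87,.080)[:2];blue=onz('top',281,286.5,.080)[:2]
hub=onz('top',*cr(403,124),.089)[:2];btn=onz('top',306.27,192,.098)[:2]
def f(p):
    c,s=np.cos(p[2]),np.sin(p[2]);W=lambda x,y:p[:2]+[c*x-s*y,s*x+c*y]
    return np.r_[W(0,0)-hub,W(-.145,p[3])-red,W(-.145,p[4])-blue,W(.035,-.105)-btn]
r=least_squares(f,[.57,.11,-.14,.07,-.07]);print(r.x,r.fun*1000)
x=r.x;ax=x[:2]
post=onz('top',*cr(315,373),.130)[:2];tip=onz('top',*cr(313,438),.084)[:2]; arm=onz('top',*cr(352,285),.088)[:2]
for n,p in(('red',red),('post',post),('tip',tip),('arm',arm)):
    v=p-ax;print(n,p,np.hypot(*v),'q=',np.arctan2(-v[1],-v[0])-x[2])
print(btn)
E
```

```text
[ 0.57903601  0.11312633 -0.14174092  0.07245697 -0.07659169] [ 0.83482074  0.71321042 -0.56256891  0.0802773  -0.14617467  0.02085879
 -0.12607716 -0.81434651]
red [0.44628846 0.20526008] 0.1615875534235786 q= -0.46498216528451725
post [0.47876629 0.14004463] 0.10382008363157778 q= -0.12053400176377826
tip [0.45591592 0.14819243] 0.12801635372610976 q= -0.13572449595319813
arm [0.51480456 0.13255103] 0.06710437871276177 q= -0.15193202717323273
[0.59897807 0.00504933]
```

```bash
cat >> h.py <<'E'
AX=np.array([.579,.1131]);YAW=-.1417
def Rd(ang):
    y=np.array([np.cos(ang),np.sin(ang),0]);x=np.array([0,0,-1.]);return R.from_matrix(np.c_[x,y,np.cross(x,y)])
def cur():
    s=robot.state();w=s['ee_rot'];return s,s['ee_pos'],R.from_quat([*w[1:],w[0]])
def go(P,ang):
    s,p,r=cur();D=r.inv()*Rd(ang);return np.round(r.inv().apply(np.array(P)-p)*1000,1),np.round(D.as_rotvec(),3)
def post(q,off=0):  # post centre, offset back along push (off mm)
    a=q+YAW;return AX+.105*np.array([-np.cos(a),-np.sin(a)])-off*np.array([-np.sin(a),np.cos(a)])
E
python3 - <<'E'
from h import *
s,p,r=cur();print(r.as_matrix().round(3))
a=np.arctan2(.904,.428)
print(post(-.13),post(-.464),a)
for ang in(a,a-np.pi):
  for P in((.50,-.3,.215),(.46,.05,.215)):print(P,ang,go(P,ang))
E
```

```text
[[-0.001  0.433 -0.901]
 [ 0.001 -0.901 -0.433]
 [-1.    -0.002  0.   ]]
[0.47785181 0.14127879] [0.4926791  0.17288046] 1.128612326376253
(0.5, -0.3, 0.215) 1.128612326376253 (array([  -1. , -162.6, -320.9]), array([-2.252e+00, -2.000e-03,  1.000e-03]))
(0.46, 0.05, 0.215) 1.128612326376253 (array([  -0.5, -495.4, -436.3]), array([-2.252e+00, -2.000e-03,  1.000e-03]))
(0.5, -0.3, 0.215) -2.01298032721354 (array([  -1. , -162.6, -320.9]), array([0.89 , 0.001, 0.001]))
(0.46, 0.05, 0.215) -2.01298032721354 (array([  -0.5, -495.4, -436.3]), array([0.89 , 0.001, 0.001]))
```

Request:
drive_tool([
  [0, -20, -40, -0.1, 0, 0, 0],
  [0, -40, -80, -0.2, 0, 0, 0],
  [0, -60, -118, -0.3, 0, 0, 0],
  [0, -80, -158, -0.4, 0, 0, 0],
  [0, -100, -195, -0.5, 0, 0, 0],
  [0, -120, -235, -0.6, 0, 0, 0],
  [0, -140, -275, -0.68, 0, 0, 0],
  [0, -160, -310, -0.68, 0, 0, 0],
], squeeze=10)

```text
time_s: 0.77
ee_pos: [0.4833, -0.3184, 0.2144]
ee_rot: [-0.379, -0.597, -0.379, 0.597]
contact_force: [1.2, -0.8, 0.4]
grip_width: 0.0407
```

Run:
```python
from h import *
s,p,r=cur();print(p,s['q'].round(2),s['grip_width'],r.as_matrix().round(2))
for z in(.215,.112):print(go([*post(-.13,.055),z],-.442))
```

```text
[ 0.48325274 -0.31843404  0.21438434] [ 0.74  0.37 -0.27  1.77  0.11  1.02 -0.01] 0.04074112841428379 [[-0.    0.9  -0.43]
 [ 0.   -0.43 -0.9 ]
 [-1.   -0.   -0.  ]]
(array([  -0.5, -191.4, -359.4]), array([ 0.002, -0.   ,  0.   ]))
(array([ 102.5, -191.4, -359.4]), array([ 0.002, -0.   ,  0.   ]))
```

Request:
drive_tool([
  [0, -19, -36, 0, 0, 0, 0],
  [0, -38, -72, 0, 0, 0, 0],
  [0, -57, -108, 0, 0, 0, 0],
  [0, -76, -144, 0, 0, 0, 0],
  [0, -95, -180, 0, 0, 0, 0],
  [0, -114, -216, 0, 0, 0, 0],
  [0, -133, -252, 0, 0, 0, 0],
  [0, -152, -288, 0, 0, 0, 0],
])

```text
time_s: 1.43
ee_pos: [0.468, 0.0069, 0.2145]
ee_rot: [-0.378, -0.598, -0.378, 0.598]
contact_force: [0.5, -0.4, 0.0]
grip_width: 0.0005
```

Request:
drive_tool([
  [0, -20, -36, 0, 0, 0, 0],
  [0, -40, -70, 0, 0, 0, 0],
  [25, -40, -70, 0, 0, 0, 0],
  [50, -40, -70, 0, 0, 0, 0],
  [80, -40, -70, 0, 0, 0, 0],
  [100, -40, -70, 0, 0, 0, 0],
  [100, -40, -70, 0, 0, 0, 0],
  [100, -40, -70, 0, 0, 0, 0],
])

```text
time_s: 2.1
ee_pos: [0.4618, 0.0856, 0.114]
ee_rot: [-0.378, -0.597, -0.378, 0.598]
contact_force: [0.9, 0.4, -0.0]
grip_width: 0.0005
```

Run:
```python
from h import *
s,p,r=cur();print(p,s['q'].round(2),s['grip_width'],s['contact_force'])
for q in(-.13,-.3,-.464):
  # tool centre 19mm behind post along fixed push normal n
  n=np.array([.428,.904]);print(q,go([*(post(q)-.019*n),.110],-.442))
a,_=snap('scene','sc1');b,_=snap('top','top1')
cv2.imwrite('pics/v1.png',np.hstack([cv2.resize(a[150:300,230:400],None,fx=2.35,fy=2.35),cv2.resize(b[180:300,170:306],None,fx=2.9375,fy=2.9375)])[:,:,::-1])
```

```text
[0.46178098 0.08562141 0.11398318] [ 0.15  0.36 -0.47  2.09  0.24  0.74 -0.92] 0.00047144647552144843 [ 0.89260413  0.35322641 -0.00766058]
-0.13 (array([  4. ,  -9.3, -38.2]), array([-0.001,  0.001,  0.002]))
-0.3 (array([  3.9, -10.8, -55.9]), array([-0.001,  0.001,  0.002]))
-0.464 (array([  3.9,  -9.4, -73.1]), array([-0.001,  0.001,  0.002]))
```

View pics/v1.png

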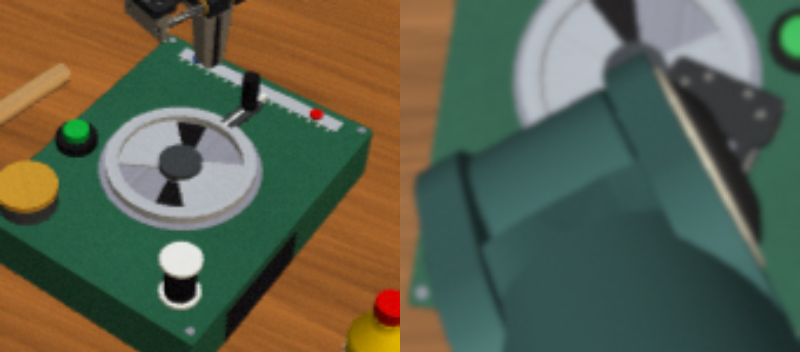

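The scene crop shows the closed fingers standing over the stud rail, clear of the post. The post is at about (250,92) in the crop, and the red stud is visible at (316,115). Next I'll make a slow approach and push, stopping short of the target.

Request:
drive_tool([
  [2, -10, -12, 0, 0, 0, 0],
  [4, -10, -22, 0, 0, 0, 0],
  [4, -10, -28, 0, 0, 0, 0],
  [4, -10, -33, 0, 0, 0, 0],
  [4, -10, -36, 0, 0, 0, 0],
  [4, -10, -39, 0, 0, 0, 0],
  [4, -10, -42, 0, 0, 0, 0],
  [4, -10, -45, 0, 0, 0, 0],
])

```text
time_s: 2.87
ee_pos: [0.4719, 0.1294, 0.1103]
ee_rot: [-0.378, -0.597, -0.377, 0.599]
contact_force: [-3.8, -2.9, 2.3]
grip_width: 0.0002
```

Request:
drive_tool([
  [0, 0, -3, 0, 0, 0, 0],
  [0, 0, -6, 0, 0, 0, 0],
  [0, 0, -9, 0, 0, 0, 0],
  [0, 0, -12, 0, 0, 0, 0],
  [0, 0, -15, 0, 0, 0, 0],
  [0, 0, -18, 0, 0, 0, 0],
  [0, 0, -18, 0, 0, 0, 0],
  [0, 0, -18, 0, 0, 0, 0],
])

```text
time_s: 3.53
ee_pos: [0.4806, 0.1471, 0.1104]
ee_rot: [0.378, 0.598, 0.378, -0.597]
contact_force: [-2.7, -1.6, -1.5]
grip_width: 0.0001
```

Run:
```python
from h import *
s,p,r=cur();print(p,s['contact_force'])
n=np.array([.428,.904]);print(go([*(post(-.464)-.019*n),.110],-.442))
a,_=snap('scene','sc2')
cv2.imwrite('pics/v2.png',cv2.resize(a[165:245,290:390],None,fx=8,fy=7.5,interpolation=cv2.INTER_CUBIC)[:,:,::-1])
```

```text
[0.48064989 0.14705937 0.11039252] [-2.68444257 -1.56623204 -1.53263616]
(array([ 0.4, -0.2, -9.5]), array([-0.001, -0.   ,  0.   ]))
```

View pics/v2.png

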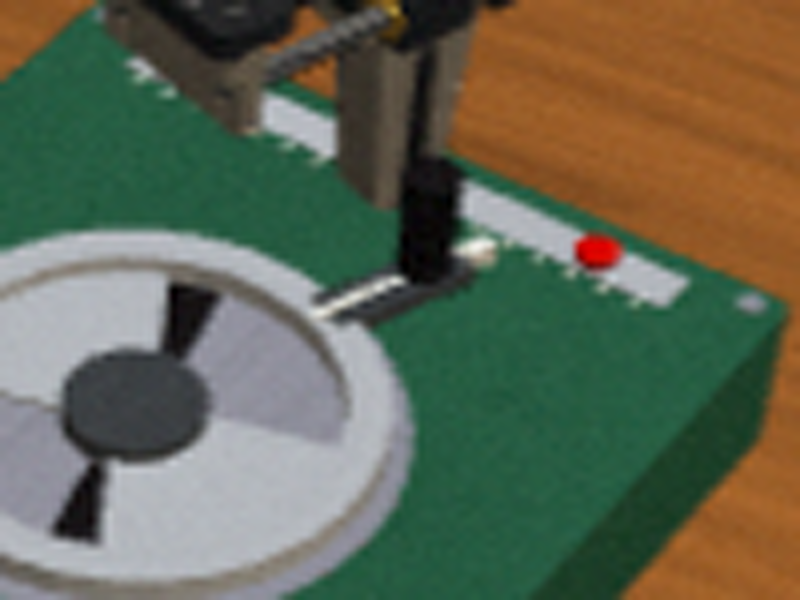

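The crop shows the lever turned about halfway, with the pointer tip at (482,250), the white line's inner end at (318,312), the red stud at (598,250) and the hub at (138,403). I'll measure all of these within this one camera.

```bash
cat >> h.py <<'E'
def scm(u,v,z):return onz('scene',290+(u+.5)/8-.5,165+(v+.5)/7.5-.5,z)[:2]
def ang(v):return np.arctan2(-v[1],-v[0])-YAW
def aim(tip,inn,red,hub):
    t,i,r,h=scm(*tip,.085),scm(*inn,.088),scm(*red,.080),scm(*hub,.089)
    print('tip',t,'red',r,'hub',h,'q tip/hub',ang(t-h),'q line',ang(t-i),'tip/AX',ang(t-AX),'red/hub',ang(r-h),'red/AX',ang(r-AX),'R',np.hypot(*(t-h)),np.hypot(*(r-h)))
E
python3 - <<'E'
from h import *
aim((482,250),(318,314),(598,250),(136,403))
E
```

```text
tip [0.4658178  0.17624998] red [0.44376939 0.20585543] hub [0.58100229 0.11640827] q tip/hub -0.33744871165041135 q line -0.3740138290465848 tip/AX -0.3672261874794956 red/hub -0.4359332160291501 red/AX -0.4595038503711874 R 0.1298017668187779 0.16380984216111577
```

Both estimates leave about 9–10 mm still to push.

Request:
drive_tool([
  [0, 0, -2, 0, 0, 0, 0],
  [0, 0, -4, 0, 0, 0, 0],
  [0, 0, -6, 0, 0, 0, 0],
  [0, 0, -7.5, 0, 0, 0, 0],
  [0, 0, -9, 0, 0, 0, 0],
  [0, 0, -9, 0, 0, 0, 0],
  [0, 0, -9, 0, 0, 0, 0],
  [0, 0, -9, 0, 0, 0, 0],
])

```text
time_s: 4.25
ee_pos: [0.4849, 0.1551, 0.1107]
ee_rot: [0.378, 0.598, 0.378, -0.597]
contact_force: [-0.5, -2.7, -1.6]
grip_width: 0.0002
```

Run:
```python
from h import *
s,p,r=cur();print(p,s['contact_force'])
n=np.array([.428,.904]);print(go([*(post(-.464)-.019*n),.110],-.442), go([.599,.005,.2],-.442))
```

```text
[0.4849073  0.15511481 0.11071409] [-0.46428997 -2.74608952 -1.55254208]
(array([ 0.7, -0.6, -0.4]), array([-0.001, -0.001, -0.001])) (array([-89.2, 167.5,  86.6]), array([-0.001, -0.001, -0.001]))
```

Now back off, rise, and move above the button, which also clears the top camera's view.

Request:
drive_tool([
  [0, 0, 4, 0, 0, 0, 0],
  [0, 0, 12, 0, 0, 0, 0],
  [0, 0, 30, 0, 0, 0, 0],
  [-20, 0, 40, 0, 0, 0, 0],
  [-50, 0, 40, 0, 0, 0, 0],
  [-85, 0, 40, 0, 0, 0, 0],
  [-89, 30, 60, 0, 0, 0, 0],
  [-89, 60, 80, 0, 0, 0, 0],
])

```text
time_s: 4.92
ee_pos: [0.5064, 0.0582, 0.2034]
ee_rot: [0.381, 0.599, 0.378, -0.594]
contact_force: [1.2, 0.4, 0.3]
grip_width: 0.0005
```

Request:
drive_tool([
  [0, 35, 2, 0, 0, 0, 0],
  [0, 70, 4, 0, 0, 0, 0],
  [0, 107, 6, 0, 0, 0, 0],
  [0, 107, 6, 0, 0, 0, 0],
  [0, 107, 6, 0, 0, 0, 0],
])

```text
time_s: 5.33
ee_pos: [0.5994, 0.0042, 0.1991]
ee_rot: [0.377, 0.599, 0.377, -0.598]
contact_force: [0.2, 0.1, 0.7]
grip_width: 0.0003
```

Run:
```python
from h import *
s,p,r=cur();print(p,s['contact_force'],go([.599,.005,.11],-.442))
a,_=snap('scene','sc3');b,_=snap('top','top3')
cv2.imwrite('pics/v3.png',cv2.resize(a[165:245,290:390],None,fx=8,fy=7.5,interpolation=cv2.INTER_CUBIC)[:,:,::-1])
cv2.imwrite('pics/v3t.png',cv2.resize(b[180:305,170:330],None,fx=5,fy=4.8,interpolation=cv2.INTER_CUBIC)[:,:,::-1])
```

```text
[0.59943633 0.00420259 0.19914295] [0.16939912 0.11858791 0.7102739 ] (array([89.1, -0.8, -0.4]), array([-0.004, -0.001, -0.   ]))
```

View pics/v3.png

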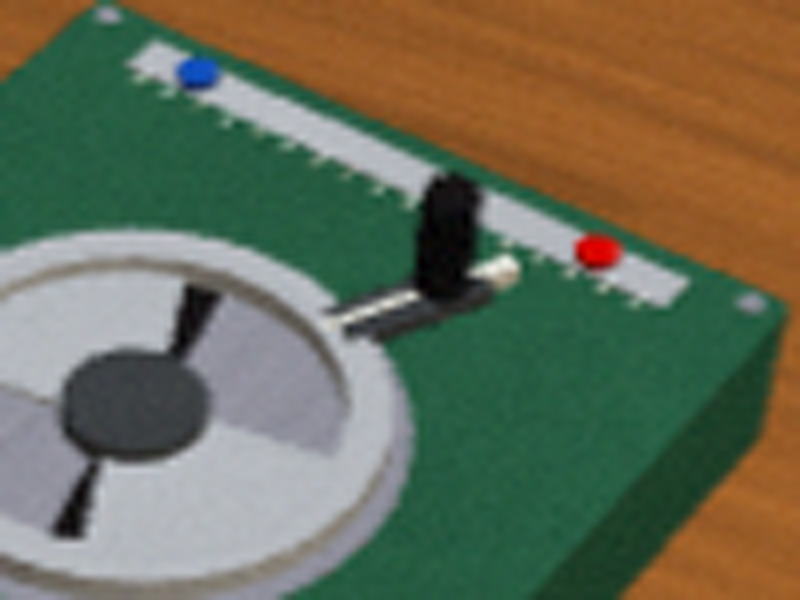

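View pics/v3t.png

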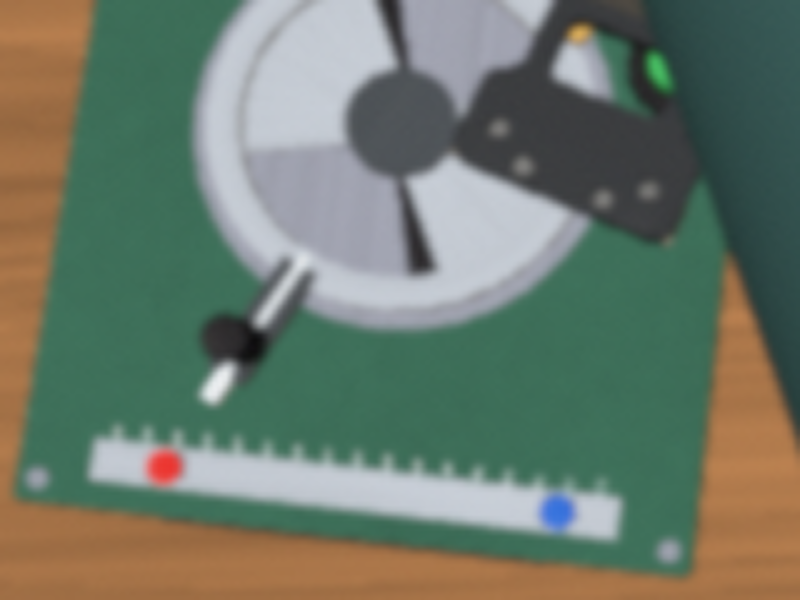

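Both crops show the lever close to the red stud.
- **Top crop:** tip (210,398), inner line end (303,257), red stud (165,467), hub (403,124).
- **Scene crop:** tip (508,270), line start (330,322), red stud (598,251).

Run:
```python
from h import *
aim((508,270),(330,322),(598,250),(136,403))
t,i,r,h=[onz('top',*cr(*p),z)[:2] for p,z in(((210,398),.085),((303,257),.088),((165,467),.080),((403,124),.089))]
print(t,i,r,h,ang(t-h),ang(t-i),ang(t-AX),ang(r-h),ang(r-AX),np.hypot(*(t-h)))
# sub-pixel white-line fit in top and predicted projections
for q in(-.40,-.42,-.44,-.46,-.48):
  a=q+YAW;d=np.array([-np.cos(a),-np.sin(a)]);
  for n,sx,sy,ox,oy in(('top',5,4.8,170,180),('scene',8,7.5,290,165)):
    o=[]
    for rr,z in((.07,.088),(.130,.085)):
      u=proj(n,[*(AX+rr*d),z]);o+=[((u-[ox,oy]+.5)*[sx,sy]-.5).round(0)]
    print(q,n,*o)
```

```text
tip [0.47059815 0.18688198] red [0.44376939 0.20585543] hub [0.58100229 0.11640827] q tip/hub -0.42642396962920187 q line -0.48384300353769566 tip/AX -0.4559100429259694 red/hub -0.4359332160291501 red/AX -0.4595038503711874 R 0.13097946010507733 0.16380984216111577
[0.4723777 0.1867995] [0.5263809  0.15105782] [0.44622739 0.20474883] [0.57820118 0.11241312] -0.4709889242655984 -0.44295620379532535 -0.46310922129522697 -0.46879227932326656 -0.46246527080741046 0.1293520161726094
-0.4 top [308. 276.] [228. 410.]
-0.4 scene [328. 317.] [491. 257.]
-0.42 top [305. 274.] [222. 406.]
-0.42 scene [331. 320.] [496. 262.]
-0.44 top [302. 272.] [216. 403.]
-0.44 scene [333. 322.] [501. 267.]
-0.46 top [299. 270.] [210. 399.]
-0.46 scene [336. 325.] [506. 272.]
-0.48 top [296. 268.] [205. 396.]
-0.48 scene [338. 328.] [510. 277.]
```

Tip and stud directions agree within 0.01 rad (under 2 mm) in both cameras, so the lever is set. I'll press the button now, descending with care.

Request:
drive_tool([
  [30, -1, 0, 0, 0, 0, 0],
  [60, -1, 0, 0, 0, 0, 0],
  [80, -1, 0, 0, 0, 0, 0],
  [92, -1, 0, 0, 0, 0, 0],
  [97, -1, 0, 0, 0, 0, 0],
  [99, -1, 0, 0, 0, 0, 0],
  [101, -1, 0, 0, 0, 0, 0],
  [101, -1, 0, 0, 0, 0, 0],
])

```text
time_s: 6.1
ee_pos: [0.5982, 0.0063, 0.0996]
ee_rot: [0.378, 0.598, 0.378, -0.597]
contact_force: [-0.6, -0.1, 0.8]
grip_width: 0.0006
```

Request:
drive_tool([
  [1, 0, 0, 0, 0, 0, 0],
  [2, 0, 0, 0, 0, 0, 0],
  [3, 0, 0, 0, 0, 0, 0],
  [3, 0, 0, 0, 0, 0, 0],
])

```text
time_s: 6.43
ee_pos: [0.5982, 0.006, 0.0961]
ee_rot: [0.378, 0.598, 0.378, -0.597]
contact_force: [-0.1, 0.3, 2.3]
grip_width: 0.0003
```

Request:
drive_tool([
  [1, 0, 0, 0, 0, 0, 0],
  [2, 0, 0, 0, 0, 0, 0],
  [3, 0, 0, 0, 0, 0, 0],
  [3, 0, 0, 0, 0, 0, 0],
])

```text
time_s: 6.77
ee_pos: [0.5981, 0.006, 0.0928]
ee_rot: [0.378, 0.598, 0.378, -0.597]
contact_force: [2.3, 0.7, 4.0]
grip_width: 0.0006
```

Request:
drive_tool([
  [1, 0, 0, 0, 0, 0, 0],
  [2, 0, 0, 0, 0, 0, 0],
  [2, 0, 0, 0, 0, 0, 0],
])

```text
time_s: 7.02
ee_pos: [0.5981, 0.0061, 0.0914]
ee_rot: [0.378, 0.598, 0.378, -0.597]
contact_force: [-0.4, -0.8, 8.4]
grip_width: 0.0004
```

Request:
drive_tool([
  [1, 0, 0, 0, 0, 0, 0],
  [2, 0, 0, 0, 0, 0, 0],
  [2, 0, 0, 0, 0, 0, 0],
])

```text
time_s: 7.27
ee_pos: [0.5982, 0.0061, 0.0912]
ee_rot: [0.378, 0.598, 0.377, -0.597]
contact_force: [-4.4, -1.3, 20.9]
grip_width: 0.0003
```

Run:
```python
from h import *
s,p,r=cur();print(p,s['contact_force'])
a,_=snap('scene','sc4')
cv2.imwrite('pics/v4.png',cv2.resize(a[185:235,235:300],None,fx=12,fy=12,interpolation=cv2.INTER_CUBIC)[:,:,::-1])
```

```text
[0.59821906 0.00611886 0.09117646] [-4.39659569 -1.34864806 20.89567736]
```

View pics/v4.png

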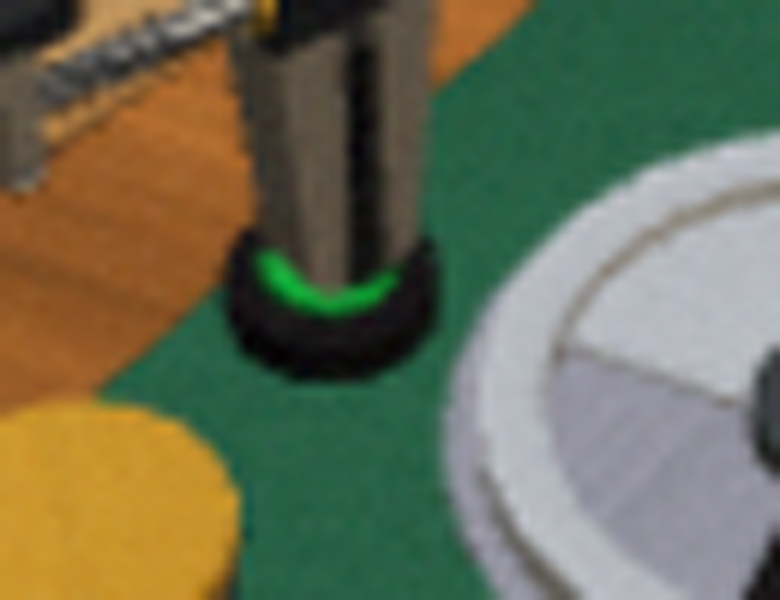

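The crop shows the fingertips centred on the green button, which is sunk almost flush with its housing at (330,290). The hard stop came at z 0.0912, about 6 mm below first contact. Now retract and recheck.

Request:
drive_tool([
  [-4, 0, 0, 0, 0, 0, 0],
  [-12, 0, 0, 0, 0, 0, 0],
  [-30, 0, 0, 0, 0, 0, 0],
  [-60, 0, 0, 0, 0, 0, 0],
  [-90, 0, 0, 0, 0, 0, 0],
  [-120, 0, 0, 0, 0, 0, 0],
  [-120, 30, 15, 0, 0, 0, 0],
  [-120, 30, 15, 0, 0, 0, 0],
])

```text
time_s: 7.98
ee_pos: [0.6207, -0.0255, 0.2101]
ee_rot: [0.378, 0.599, 0.375, -0.598]
contact_force: [-0.4, -1.7, -0.2]
grip_width: 0.0003
```

Request:
drive_tool([
  [0, 20, 36, 0, 0, 0, 0],
  [0, 40, 70, 0, 0, 0, 0],
  [0, 60, 105, 0, 0, 0, 0],
  [0, 60, 140, 0, 0, 0, 0],
  [0, 60, 140, 0, 0, 0, 0],
  [0, 60, 140, 0, 0, 0, 0],
])

```text
time_s: 8.48
ee_pos: [0.6102, -0.1757, 0.207]
ee_rot: [-0.376, -0.598, -0.377, 0.6]
contact_force: [-1.0, 0.5, -0.4]
grip_width: 0.0005
```

Run:
```python
from h import *
s,p,r=cur();print(p,s['contact_force'],s['time_s'])
b,_=snap('top','top5');a,_=snap('scene','sc5');a0=cv2.imread('pics/sc3.png')[:,:,::-1]
print('lever region diff vs before press',np.abs(a[165:245,300:390].astype(int)-a0[165:245,300:390]).max())
cv2.imwrite('pics/v5.png',np.hstack([cv2.resize(b[100:310,100:420],(400,300)),cv2.resize(a[140:335,170:430],(400,300))])[:,:,::-1])
```

```text
[ 0.61020201 -0.17567187  0.2069841 ] [-0.96545383  0.5134077  -0.44625331] 8.4833
lever region diff vs before press 15
```

View pics/v5.png

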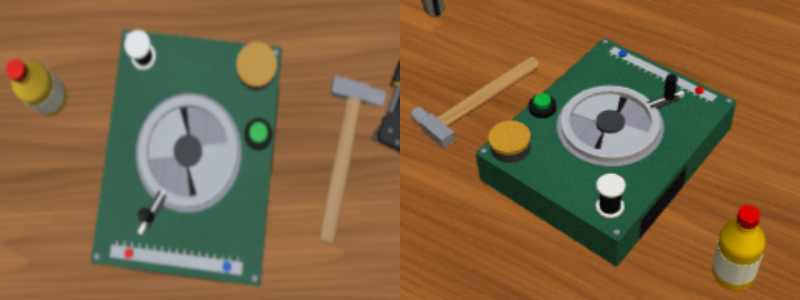

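The picture shows the button up at (258,132), the lever aimed at the red stud at (128,253), and all loose objects in their places with the arm clear. Handing in.

```bash
python3 -c "
from rig import robot;print(robot.sign_off())"
```

```text
the job is handed in; nothing more can be done
None
```

I pushed the lever round to the red stud with closed fingers, pressed the start button fully down, and let it come back up. The job was handed in at about 8.5 s; no verdict is reported.

- **Lever aim:** after the push, the tip and stud directions agreed within about 0.01 rad in both cameras, under 2 mm at the stud. In the scene view, the direction of the white line on its own differed more: 0.02–0.05 rad, depending on the reference used for the stud. I put that down to the few-millimetre offset between the cameras and did not correct for it. Contact force read about 5 N at most at the stops between push moves. The lever area of the picture did not change between before and after the button press.
- **Start button:** it reached a hard stop about 6 mm below first contact, at 21 N. In the last picture it looks up again.
- **Spool, tin, bottle and hammer:** they look undisturbed in the last picture. I judged this by eye, not by measurement.
- **Arm:** it ended clear of everything, with force readings around 1 N or less.

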